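Take a bone plaque off its barbed display hook and file it in the slotted block

ROBOT

A 6-joint arm with a two-finger parallel gripper is mounted at the origin on the work surface. World frame = base frame: x ahead of the robot, y to its left, z up, the work surface at z = 0. Lengths are in mm, angles in degrees, forces in N, time in s.
With the tool pointing down it reaches from about 200 to 875 mm from the base axis. Payload 3.4 kg.
Tool frame: the origin (TCP) lies where the fingers leave the gripper's body, on its centre line; the fingertips stand 97 mm ahead of it and the grasp point (between the pads) lies 78 mm ahead of it; z points along the fingers, y is the line along which they close (so a half turn about z gives the same grasp; the last joint's range is limited). The gripper opens to 94 mm and grips with 3 to 60 N. Pads are 16 mm wide; open, the fingers measure 119 mm over their backs; the gripper's body (75 mm by 177 mm) begins 78 mm behind the grasp point.
Start: joints at [-71.104, 15.808, 86.224, -0, 77.962, -6.933], TCP at [250.521, -517.585, 302.693] pointing down, gripper open.
Joint ranges: [-165.64, 165.64], [-43.16, 119.46], [12.63, 154.43], [-67.54, 247.53], [6.08, 155.33], [-154.97, 154.97]. Speed limits (degrees/s): [147.25, 147.25, 180, 180, 180, 180].

INTERFACE

Orientations are given as [roll, pitch, yaw] about the fixed x, y, z axes, in that order (R = Rz(yaw) Ry(pitch) Rx(roll)).
In Python, from station import ctrl gives the robot as it stands.
- The arm moves only by the shell command python3 -m creep 'ROWS' [FORCE]. ROWS is a JSON object of lists of equal length, an entry for each row: "translation": the shift along the world's x, y, z in mm, a list of three; "rot": the turn, a rotation vector about the world's x, y, z in degrees, a list of three; "grip": the closure, from 0 (fully open) to 1 (shut). In form: {"translation": [[x, y, z], ...], "rot": [[ax, ay, az], ...], "grip": [grip, ...]}. A call has 1 to 12 rows; each row shifts and turns the commanded pose from where the row before left it; what a row does not reach is not made up. A row lasts 1/10 s, in which the tool goes at most 50 mm and 8.59 degrees, less where a joint would pass 70% of its speed; a pose out of reach is approached as far as the arm can. A call with a gripper value outside its range is refused whole. The fingers move at their own pace and stop on an object; FORCE is the grip in N (left out, the last holds). Time passes only in rows, so rows that do not move let the fingers close. It gives the time, the measured TCP pose, the force, the opening and the grip force at its end, in the units of the state.
- ctrl.sense(): the state, without advancing time (a new reading comes with each control period).
- ctrl.grab_frame(name): name is "scene" or "top" or "wrist"; returns the picture (400x640x3 uint8, red, green, blue); there is no depth.
- ctrl.camera_params(name): a dict with "fov_y" (degrees; the focal length in pixels is half the picture's height over the tangent of half this angle, whatever the lens; pixels are square), "cx", "cy" (the principal point, pixels), "view" (4x4, takes a point from world to camera coordinates). Camera axes: x right, y down, z forward; pixel columns grow to the right and rows downward; lengths in mm; the calibration is good to about 2 mm. A picture is of the moment at which its call begins: read the wrist's pose just before it. camera_params takes no time and is no camera call; for the wrist camera it gives the pose at the moment of the call.
- ctrl.finish_job(): hands the job in; it is judged then, once.
Trained networks look in the newest picture that a camera, given by its name, has taken for a name from the list of things; names that differ only in an ending like _2 or _b are one class to them, and where a whole thing is asked for, a point or a joint stands for the part that bears it (a point fixed in the world has none). Each returns a list of dicts, best first, with "score" (0 to 1); they miss things now and then, are a little off and sometimes report something else, mostly with a low value. They report only what shows in the picture. A call takes as long as a camera call. They do not tell look-alikes from the thing itself.
- ctrl.look_for(camera, target): "pixel" ([column, row] in pixels, amid what is visible of it).
- ctrl.outline_of(camera, target): "pixels" (400x640 bool, what is visible of it) and "pixel" ([column, row] in pixels, amid what is visible of it).
- ctrl.pinpoint(camera, target): "pixel" ([column, row] in pixels: a listed point, or the origin of a listed thing).
The state is a dict: "t": time; "joint_pos": joint angles; "joint_vel": joint speeds; "joint_efforts": joint torques, N m; "ee_pos": TCP position; "orientation": TCP orientation; "ft_force": force on the tool from outside, world axes, zero at the start; "torque": the same for the moment, N m; "width": finger opening in mm; "grasp_force": force on a finger pad.
Only numpy, scipy, OpenCV 4.12 (cv2) and the standard library are available. Lean on these libraries where they do the work, as an engineer would, in place of code of your own. Each camera call takes 0.05 s, during which the arm holds its last target. There are 200 camera calls.

TASK

Take the white bone plaque off the barbed display hook - raise it, tilt it and work it back over the barb by feel, without forcing the hook - and stand it upright in the slot of the wooden block, fully down. Then let go, and leave the bottle, jar and slide box where they are.

Things in the scene. Friction and masses are not known exactly. Their poses are not given: they have to be found in the camera images.
- plaque: White rigid plastic plaque, 8 mm thick, 0.1 to 0.2 kg, hanging upright on the hook at the start. Origin: middle of its lower edge; z up the plaque, y across, x through its thickness (towards the hook's tip while hanging). Panel 90 mm wide, 97 mm tall; on its +x face two bones in relief, out to 11 mm from the middle plane, none below z 35 mm. A neck 40 mm wide above it, to z 175 mm.
- eye (a point): Centre of the plaque's eye, a rectangular hole 13.5 mm high and 22 mm wide in the neck, 103.75 mm above the lower edge, with 9 mm struts at its sides. The hook passes through it; while it hangs, the eye's top edge (z 110.5 mm) rests on the hook's shank. Axes as the plaque's.
- tab (a point): Middle of the plain grip tab above the eye, 155 mm above the plaque's lower edge; the tab is 40 mm wide, 8 mm thick and spans z 110.5 to 175 mm. Best gripped from above across the 8 mm, with the fingertips 23 mm or more above the eye's top edge, so that they pass over the hook's tip. Axes as the plaque's.
- stand: Display stand fixed to the bench: dark steel foot 130 x 110 x 14 mm, in its middle a post 20 mm (x) by 26 mm (y), 160 mm high, carrying one steel hook. Origin: centre of the foot's underside; z up, x level in the direction in which the hook points (roughly away from the robot). Rigid: keep the plaque's force on the hook under 20 N; a few newtons are enough.
- hook_root (a point): Where the hook's top face leaves the post: 10 mm in front (+x) of the stand's origin, 155 mm up; axes as the stand's. The hook is flat steel, 12 mm wide (y), 6 mm thick: a level shank, then a bend, then a tip 18 mm long rising at 50 degrees from level; over the tip's last 5 mm a barb stands 3 mm proud of its upper face. The plaque starts 24 to 34 mm in front of the stand's origin.
- hook_zone (a point): Fixed mark on the shank's top line, 59 mm in front of the stand's origin. The bend is adjusted to anywhere within 14 mm before or behind it (no reading: feel). Upright, raised 4.5 mm and drawn out, the plaque meets the rising tip with its eye within 1 mm of the bend; it cannot pass upright, but passes tilted 35-45 degrees, lower edge swung out (+x), sliding along the 50 degree rise, 2.5 mm of play in all.
- rack: Wooden block fixed to the bench, 75 mm (x) by 140 mm (y) by 40 mm high, with one slot 14 mm wide (x) and 102 mm long (y), 30 mm deep, 3 mm chamfer at its mouth. Origin: centre of the underside; z up, x across the slot.
- slot_floor (a point): Centre of the slot's floor, 10 mm above the bench, 30 mm below the block's top; axes as the block's. Here the plaque's lower edge must stand.
- reagent: Small amber bottle, 44 mm diameter, 85 mm tall, beyond the work; bystander. Origin: centre of its underside.
- stain_jar: Small white jar, 48 mm diameter, 55 mm tall, between stand and block; bystander. Origin: centre of its underside.
- slide_box: Grey slide box 85 x 65 x 30 mm on the left of the bench; bystander. Origin: centre of its underside.
Mind the look-alikes: they are no part of the job. Of the things like the stand, leave any that is turquoise; of the rest the larger one is meant.

How it is judged:
By the outcome, as a careful person would: the job done as asked, in the order asked, and still so for the second after the job is handed in, with the robot touching nothing.
It also fails if it takes over 61 s, if anything falls off the work surface, if the arm or the gripper's body presses on something with over 40 N, if the wrist force passes 120 N, or if a joint passes its speed limit or range.

## Working session

There is one attempt and no reset: what is moved stays moved. The work goes in short steps, Python scripts to look and compute and a shell command to move; the robot and the scene stay as the last step left them, time stands still between calls to the robot, and variables do not carry over. Pictures are saved under pics/ and viewed, at most 13 in all, crops included, and the job is handed in when it is done.

```bash
mkdir -p pics; ls; cat > h.py <<'E'
import numpy as np, cv2
from station import ctrl
def save(cam,name,crop=None,scale=1):
    im=ctrl.grab_frame(cam)[:,:,::-1]
    if crop: x0,y0,x1,y1=crop; im=im[y0:y1,x0:x1]
    cv2.imwrite('pics/'+name,cv2.resize(im,None,fx=scale,fy=scale,interpolation=cv2.INTER_CUBIC))
def K(cam):
    p=ctrl.camera_params(cam); f=200/np.tan(np.radians(p['fov_y'])/2)
    return f,p['cx'],p['cy'],np.array(p['view'])
def ray(cam,px):
    f,cx,cy,V=K(cam); R=V[:3,:3]; o=-R.T@V[:3,3]
    d=R.T@np.array([(px[0]-cx)/f,(px[1]-cy)/f,1]); return o,d/np.linalg.norm(d)
def onz(cam,px,z):
    o,d=ray(cam,px); return o+d*(z-o[2])/d[2]
def proj(cam,P):
    f,cx,cy,V=K(cam); c=V[:3,:3]@np.array(P)+V[:3,3]; return np.array([cx+f*c[0]/c[2],cy+f*c[1]/c[2]])
def tri(obs):
    A=np.zeros((3,3));b=np.zeros(3)
    for cam,px in obs:
        o,d=ray(cam,px);M=np.eye(3)-np.outer(d,d);A+=M;b+=M@o
    return np.linalg.solve(A,b)
E
python3 - <<'E'
from h import *
np.set_printoptions(precision=1,suppress=True)
a=ctrl.grab_frame('scene');b=ctrl.grab_frame('top')
cv2.imwrite('pics/s0.png',a[:,:,::-1]);cv2.imwrite('pics/t0.png',b[:,:,::-1])
for c in('scene','top'):
    print(c,{k:v for k,v in ctrl.camera_params(c).items() if k!='view'},ray(c,(320,200)))
    for n in ['plaque','eye','tab','stand','hook_root','hook_zone','rack','slot_floor','stain_jar','reagent','slide_box']:
        print(n,[(np.round(r['pixel'],1),round(r['score'],2)) for r in ctrl.pinpoint(c,n)])
print(ctrl.sense())
E
```

```text
pics
scene {'fov_y': 57.004472228904234, 'cx': 321.8369773007948, 'cy': 200.22253786090357} (array([1142.7,  265.8,  629.5]), array([-0.8, -0.2, -0.6]))
plaque [(array([363.3, 250.5]), 0.76), (array([290. , 225.2]), 0.3)]
eye [(array([369.1, 215.8]), 0.56)]
tab [(array([367.3, 194.2]), 0.56)]
stand [(array([362.3, 257.4]), 0.98), (array([439.2, 308.8]), 0.95), (array([379. , 207.6]), 0.56)]
hook_root [(array([366.3, 206.7]), 0.98), (array([386.4, 162.6]), 0.65), (array([446.7, 277.8]), 0.61)]
hook_zone [(array([368.9, 224.6]), 0.96), (array([388.2, 174.6]), 0.81), (array([449.7, 289.3]), 0.8)]
rack [(array([230.7, 235.3]), 0.93)]
slot_floor [(array([228.3, 234. ]), 0.91)]
stain_jar []
reagent [(array([250.9, 306.1]), 0.91), (array([362.9, 256.4]), 0.28)]
slide_box [(array([476.7, 266.9]), 0.59), (array([372.3, 195.3]), 0.32)]
top {'fov_y': 51.71605451467601, 'cx': 318.14334410781555, 'cy': 200.45284550063988} (array([ 378.1,   73.9, 1024.3]), array([ 0.2,  0. , -1. ]))
plaque [(array([278.4, 207. ]), 0.77), (array([272., 207.]), 0.5)]
eye [(array([272.4, 199.8]), 0.91)]
tab [(array([
[... 240 characters left out ...]
 201.1]), 0.43)]
hook_zone [(array([206.1, 153.3]), 0.57), (array([271.3, 186.7]), 0.55)]
rack [(array([423.7, 216.1]), 0.73)]
slot_floor [(array([426.6, 217.4]), 0.8)]
stain_jar [(array([370.3, 253.4]), 0.73)]
reagent [(array([366.4, 144.1]), 0.9)]
slide_box [(array([183.5, 236.5]), 0.82)]
{'t': 1.2, 'joint_pos': array([-71.1,  15.8,  86.2,   0. ,  78. ,  -6.9]), 'joint_vel': array([ 0. , -0. , -0.1, -0. , -0.1, -0. ]), 'joint_efforts': array([  0. , -40.4, -23.7,   0.1,   0. ,  -0. ]), 'ee_pos': array([ 250.5, -517.6,  302.7]), 'orientation': array([180. ,   0. ,  25.8]), 'ft_force': array([0.2, 0. , 0.1]), 'torque': array([-0. ,  0.1, -0. ]), 'grasp_force': 0.0, 'width': 93.9410794388575}
```

View pics/s0.png

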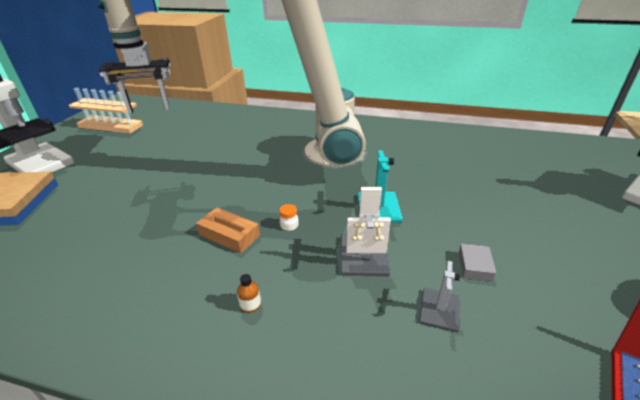

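View pics/t0.png

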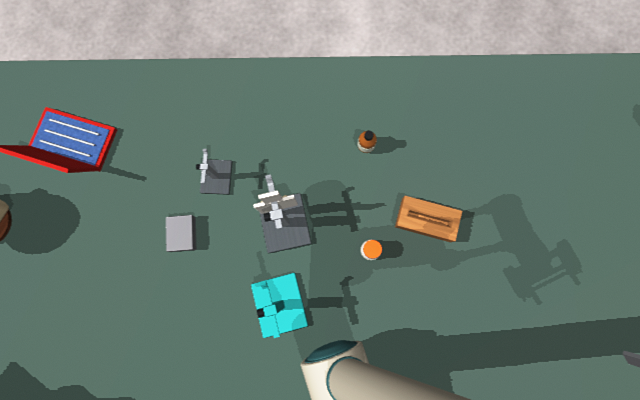

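```bash
python3 - <<'E'
from h import *
b=cv2.imread('pics/t0.png');s=cv2.imread('pics/s0.png')
A=cv2.resize(b[165:260,240:330],None,fx=4.4,fy=4.4,interpolation=cv2.INTER_CUBIC)
B=cv2.resize(s[180:280,330:400],None,fx=4.18,fy=4.18,interpolation=cv2.INTER_CUBIC)
A=A[:418];B=B[:418];cv2.imwrite('pics/c0.png',np.hstack([A,B]))
np.set_printoptions(precision=1,suppress=True)
for n,p,q in [('eye',(369.1,215.8),(272.4,199.8)),('tab',(367.3,194.2),(269.2,195.2)),('root',(366.3,206.7),(274.2,209.9)),('zone',(368.9,224.6),(271.3,186.7)),('stand',(362.3,257.4),(284.1,219.8)),('rack',(230.7,235.3),(423.7,216.1)),('slot',(228.3,234),(426.6,217.4)),('plq',(363.3,250.5),(278.4,207))]:
    X=tri([('scene',p),('top',q)]);print(n,X,proj('scene',X)-p)
def box(cam,hue,z):
    im=b if cam=='top' else s
# rack outline top
for cam in('top','scene'):
    r=ctrl.outline_of(cam,'rack')[0]; m=r['pixels'].astype(np.uint8); 
    c=cv2.findContours(m,0,1)[0];c=max(c,key=cv2.contourArea);q=cv2.approxPolyDP(c,3,True)[:,0];print(cam,[ (p,onz(cam,p,40)[:2]) for p in q], cv2.minAreaRect(c))
for n,z,p in [('jar',50,(371,249)),('bottle',80,(370,135)),('box',30,(180,233))]: print(n,onz('top',p,z))
E
```

```text
eye [530.6 199.8 146.7] [ 0.2 -0. ]
tab [531.  195.8 202. ] [ 1.6 -0.1]
root [508.  192.3 152.9] [ 1.3 -0.1]
zone [559.5 203.4 146.6] [-0.1  0. ]
stand [505.6 189.5  -1.6] [ 0.6 -0. ]
rack [ 513.5 -154.7    3.4] [-0.6 -0.1]
slot [ 510.5 -162.3    3.6] [-0.4 -0. ]
plq [531.1 196.1  46.4] [ 1.6 -0.1]
top [(array([402, 199], dtype=int32), array([550.8, -97.7])), (array([397, 227], dtype=int32), array([483.1, -83.8])), (array([444, 241], dtype=int32), array([ 450. , -193.2])), (array([455, 240], dtype=int32), array([ 452.4, -219. ])), (array([460, 211], dtype=int32), array([ 521.5, -234.4])), (array([412, 197], dtype=int32), array([ 555.6, -121.8]))] ((428.87103271484375, 218.9641571044922), (62.78925704956055, 34.36547088623047), 15.52410888671875)
scene [(array([197, 222], dtype=int32), array([ 523.9, -235.3])), (array([200, 236], dtype=int32), array([ 570.4, -200.1])), (array([239, 253], dtype=int32), array([601.7, -82.5])), (array([258, 236], dtype=int32), array([536.7, -63. ])), (array([255, 223], dtype=int32), array([492.5, -89.7])), (array([218, 208], dtype=int32), array([ 457.4, -211.2]))] ((227.4381561279297, 228.9867706298828), (61.670074462890625, 34.90337371826172), 23.38521957397461)
jar [430.3 -20.3  50. ]
bottle [698.4 -19.7  80. ]
box [468.9 441.2  30. ]
```

View pics/c0.png

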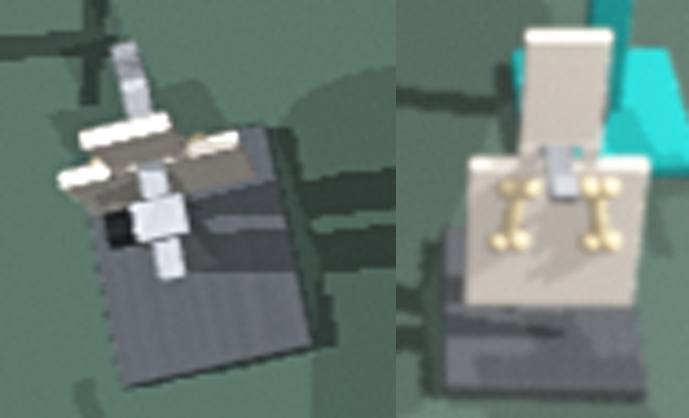

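```bash
python3 - <<'E'
from h import *
np.set_printoptions(precision=1,suppress=True)
f,cx,cy,V=K('wrist');s=ctrl.sense()
from scipy.spatial.transform import Rotation as Ro
R=Ro.from_euler('xyz',s['orientation'],degrees=True).as_matrix()
o,d=ray('wrist',(cx,cy));print(f,cx,cy,'cam in tool',R.T@(o-s['ee_pos']),R.T@d, 'cam x,y axes in tool',R.T@V[0,:3],R.T@V[1,:3])
print('turq root',tri([('scene',(386.4,162.6)),('top',(269.6,303))]),'small root',tri([('scene',(446.7,277.8)),('top',(203.5,164.7))]))
E
python3 -m creep '{"translation":[[24,36,8],[24,36,8],[24,36,8],[24,36,8],[24,36,8],[24,36,8],[24,36,8],[24,36,0],[24,36,0],[0,0,0]],"rot":[[0,0,6],[0,0,6],[0,0,6],[0,0,6],[0,0,6],[0,0,6],[0,0,6],[0,0,6],[0,0,4],[0,0,0]],"grip":[0,0,0,0,0,0,0,0,0,0]}'
```

```text
308.103902803992 315.37544452217634 191.56130145565388 cam in tool [ 77.7   0.1 -81.7] [-0.3 -0.   1. ] cam x,y axes in tool [-0.  1.  0.] [-1.  -0.  -0.3]
turq root [312.6 204.8 152.6] small root [622.  367.   99.4]
t: 2.3
ee_pos: [468.6, -189.5, 358.9]
orientation: [179.9, -0.1, 78.2]
ft_force: [-0.3, -0.3, 0.6]
width: 93.9
grasp_force: 0.0
```

```bash
python3 - <<'E'
from h import *
np.set_printoptions(precision=1,suppress=True)
im=ctrl.grab_frame('wrist');cv2.imwrite('pics/w1.png',im[:,:,::-1])
for n in('rack','slot_floor'):
    for r in ctrl.pinpoint('wrist',n): print(n,r['pixel'],r['score'],onz('wrist',r['pixel'],10 if n=='slot_floor' else 0))
E
```

```text
rack [338.1, 138.3] 0.66 [ 504.7 -166.9    0. ]
slot_floor [343.8, 139.4] 0.76 [ 511.2 -169.8   10. ]
```

View pics/w1.png

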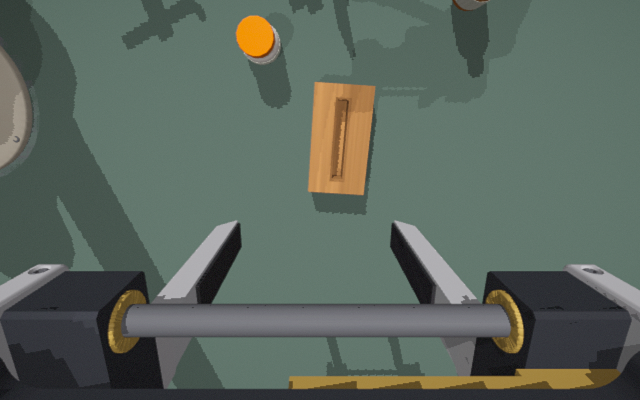

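```bash
python3 - <<'E'
from h import *
np.set_printoptions(precision=1,suppress=True)
im=cv2.imread('pics/w1.png');hsv=cv2.cvtColor(im,cv2.COLOR_BGR2HSV)
m=cv2.inRange(hsv,(5,90,140),(25,255,255));m[:,:290]=0;m[:,400:]=0;m[:70]=0;m[210:]=0
m=cv2.morphologyEx(m,3,np.ones((15,15)))
c=max(cv2.findContours(m,0,1)[0],key=cv2.contourArea)
print(cv2.approxPolyDP(c,4,True)[:,0],cv2.minAreaRect(c))
# fit: rect 75x140 at z=40 from contour pts
from scipy.optimize import least_squares
P=np.array([onz('wrist',p+0.5,40)[:2] for p in c[:,0].astype(float)])
def res(v):
    t=np.radians(v[2]);d=P-v[:2];x=abs(d[:,0]*np.cos(t)+d[:,1]*np.sin(t))-v[3]/2;y=abs(-d[:,0]*np.sin(t)+d[:,1]*np.cos(t))-v[4]/2
    return np.maximum(x,y)
s=least_squares(res,[511,-168,-13,75,140],loss='soft_l1');print(s.x,s.cost)
# slot darkness
g=cv2.cvtColor(im,cv2.COLOR_BGR2GRAY)
t=np.radians(s.x[2]);X=np.array([np.cos(t),np.sin(t)]);Y=np.array([-np.sin(t),np.cos(t)])
for b in(-40,-20,0,20,40):
    print(b,[int(cv2.getRectSubPix(g,(1,1),tuple(map(float,proj('wrist',[*(s.x[:2]+a*X+b*Y),40])-0.5)))[0,0]) for a in range(-12,13,2)])
print([int(cv2.getRectSubPix(g,(1,1),tuple(map(float,proj('wrist',[*(s.x[:2]+b*Y),40])-0.5)))[0,0]) for b in range(-60,61,4)])
print(ctrl.sense()['ee_pos'])
E
```

```text
[[315  82]
 [308 190]
 [363 194]
 [374  86]] ((341.0777893066406, 138.2168426513672), (60.37407302856445, 110.16150665283203), 3.4682295322418213)
[ 504.4 -167.6  -15.9   73.8  138.9] 22.258163830568225
-40 [151, 136, 116, 106, 100, 95, 116, 133, 108, 98, 129, 139, 149]
-20 [151, 126, 106, 101, 99, 95, 132, 158, 122, 94, 130, 138, 150]
0 [155, 133, 109, 97, 99, 108, 150, 158, 127, 99, 133, 143, 152]
20 [158, 135, 110, 98, 92, 101, 155, 162, 132, 92, 133, 141, 151]
40 [161, 128, 103, 98, 95, 93, 93, 97, 78, 81, 111, 114, 123]
[161, 160, 135, 119, 133, 116, 135, 140, 126, 134, 132, 145, 141, 139, 143, 150, 142, 139, 139, 148, 155, 127, 115, 99, 116, 93, 94, 95, 94, 138, 138]
[ 466.3 -193.8  358.6]
```

```bash
cat > rk.py <<'E'
from h import *
from scipy.optimize import least_squares
def rack(box):
    im=ctrl.grab_frame('wrist')[:,:,::-1];hsv=cv2.cvtColor(im,cv2.COLOR_BGR2HSV)
    m=cv2.inRange(hsv,(5,90,140),(25,255,255));k=np.zeros_like(m);k[box[1]:box[3],box[0]:box[2]]=255;m&=k
    m=cv2.morphologyEx(m,3,np.ones((15,15)))
    c=max(cv2.findContours(m,0,1)[0],key=cv2.contourArea)
    P=np.array([onz('wrist',p+0.5,40)[:2] for p in c[:,0].astype(float)])
    def res(v):
        t=np.radians(v[2]);d=P-v[:2];x=abs(d[:,0]*np.cos(t)+d[:,1]*np.sin(t))-v[3]/2;y=abs(-d[:,0]*np.sin(t)+d[:,1]*np.cos(t))-v[4]/2
        return np.maximum(x,y)
    s=least_squares(res,[508,-166,-13,75,140],loss='soft_l1');return s.x,s.cost
E
python3 - <<'E'
from rk import *
print(rack((290,70,400,210)))
E
```

```text
(array([ 507.14409256, -162.61749999,  -15.55302428,   73.85271657,
        138.91036343]), np.float64(22.444506966772387))
```

```bash
python3 -m creep '{"translation":[[7,43,5],[7,43,5],[7,43,5],[7,43,5],[7,43,5],[7,43,5],[7,43,5],[7,43,5],[0,0,0],[0,0,0],[0,0,0]],"rot":[[0,0,3.3],[0,0,3.3],[0,0,3.3],[0,0,3.3],[0,0,3.3],[0,0,3.3],[0,0,3.3],[0,0,3.3],[0,0,0],[0,0,0],[0,0,0]],"grip":[0,0,0,0,0,0,0,0,0,0,0]}'
python3 - <<'E'
from h import *
np.set_printoptions(precision=1,suppress=True)
s=ctrl.sense();print(s['ee_pos'],s['orientation'])
im=ctrl.grab_frame('wrist');cv2.imwrite('pics/w2.png',im[:,:,::-1])
for n in('tab','eye','hook_root','hook_zone','stand','plaque'):
    for r in ctrl.pinpoint('wrist',n): print(n,np.array(r['pixel']),round(r['score'],2),onz('wrist',r['pixel'],{'tab':199.5,'eye':148,'stand':0,'plaque':44.5}.get(n,155)))
E
```

```text
t: 3.6
ee_pos: [522.5, 148.5, 398.4]
orientation: [-179.9, 0.1, 104.1]
ft_force: [-0.0, 0.7, -0.4]
width: 93.9
grasp_force: 0.0
[522.5 148.5 398.4] [-179.9    0.1  104.1]
tab [335.4 138. ] 0.69 [527.6 201.2 199.5]
eye [333.4 135.5] 0.57 [529.3 199.3 148. ]
hook_root [123.6  78.2] 0.74 [311.6 203.8 155. ]
hook_root [313. 138.] 0.7 [508.7 192.4 155. ]
hook_root [456.7   0.9] 0.66 [608.5 348.2 155. ]
hook_root [359.1 136.2] 0.4 [555.  205.9 155. ]
hook_zone [485.5   9.4] 0.8 [637.3 348.5 155. ]
hook_zone [169.6  77.2] 0.75 [356.  216.1 155. ]
hook_zone [360.7 138.6] 0.69 [557.3 204.2 155. ]
stand [420.7  21.8] 0.95 [618.7 371.4   0. ]
stand [308.1 128.6] 0.86 [500.3 189.9   0. ]
stand [178.7  87.9] 0.72 [300.4 200.7   0. ]
stand [328.8 129.4] 0.33 [531.4 196.5   0. ]
plaque [330.  127.8] 0.73 [529.9 201.8  44.5]
plaque [241.5 244.7] 0.46 [442.9  -2.5  44.5]
```

View pics/w2.png

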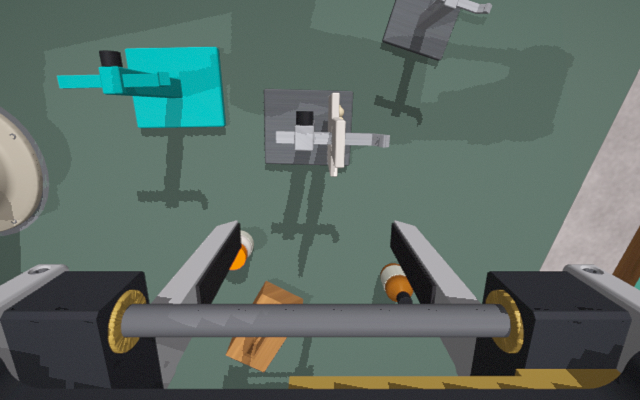

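```bash
python3 - <<'E'
import cv2
b=cv2.imread('pics/w2.png')
cv2.imwrite('pics/c2.png',cv2.resize(b[80:185,255:400],None,fx=5.5,fy=5.5,interpolation=cv2.INTER_CUBIC))
E
```

```text
(no output)
```

View pics/c2.png

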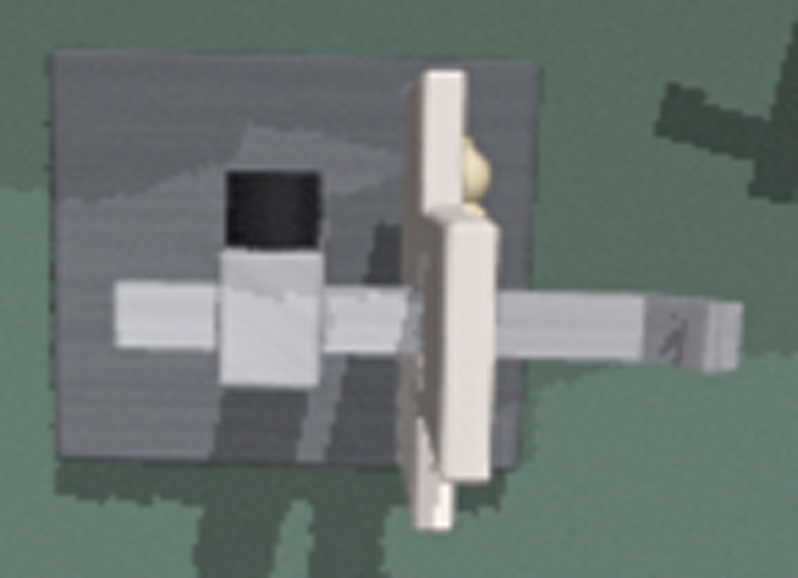

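```bash
python3 - <<'E'
from h import *
np.set_printoptions(precision=1,suppress=True)
q=lambda u,v,z: onz('wrist',(255+u/5.5,80+v/5.5),z)
a=q(370,319.5,155);b=q(643,326.5,155);a2=q(110,316,155);print('shank',a,b,'yaw',np.degrees(np.arctan2(*(b-a)[[1,0]])),np.degrees(np.arctan2(*(b-a2)[[1,0]])))
P=[q(220,250,160),q(322,250,160),q(320,385,160),q(218,385,160)];c=np.mean(P,0);print('post',c)
F=[q(53,50,14),q(540,60,14),q(517,466,14),q(60,457,14)];print('foot',np.mean(F,0),[np.degrees(np.arctan2(*(F[i]-F[j])[[1,0]])) for i,j in((1,0),(2,3),(0,3),(1,2))],[np.linalg.norm(F[i]-F[j]) for i,j in((1,0),(0,3),(1,2))])
N=[q(443,222,219.5),q(497,222,219.5),q(490,480,219.5),q(441,480,219.5)];print('neck',np.mean(N,0),[np.degrees(np.arctan2(*(N[i]-N[j])[[1,0]])) for i,j in((0,3),(1,2))],np.linalg.norm(N[0]-N[3]),np.linalg.norm(N[0]-N[1]))
n=np.mean(N,0)
for y in(13.5,14.5,15.5):
  t=np.radians(y);X=np.array([np.cos(t),np.sin(t),0]);Y=np.array([-X[1],X[0],0])
  for c0 in(c,):print(y,'neck rel',(n-c0)@X,(n-c0)@Y,'bend',(b-c0)@X,(b-c0)@Y)
E
```

```text
shank [518.2 195.5 155. ] [568.9 206.9 155. ] yaw 12.669344753265197 13.005898055636319
post [499.7 191.6 160. ]
foot [500.4 191.9  14. ] [np.float64(12.991830488315168), np.float64(12.988341373735816), np.float64(102.63913063283766), np.float64(102.5766395597018)] [np.float64(127.49301530270581), np.float64(107.75550104156868), np.float64(107.76404553894074)]
neck [531.1 199.9 219.5] [np.float64(104.65808366600108), np.float64(104.00576618114877)] 39.341923497276866 8.108373299404056
13.5 neck rel 32.49394117098111 0.7727602849839756 bend 70.80420475560138 -1.2781286737087028
14.5 neck rel 32.50247871292497 0.20554512178448078 bend 70.77111451117652 -2.513637767384342
15.5 neck rel 32.50111568499428 -0.36173265245026814 bend 70.71646669969638 -3.748381182645872
```

```bash
python3 -m creep '{"translation":[[4.3,24.7,0],[4.3,24.8,0],[0,0,-20],[0,0,-25],[0,0,-25],[0,0,-25],[0,0,-15],[0,0,-10],[0,0,0],[0,0,0]],"rot":[[0,0,-0.7],[0,0,0],[0,0,0],[0,0,0],[0,0,0],[0,0,0],[0,0,0],[0,0,0],[0,0,0],[0,0,0]],"grip":[0,0,0,0,0,0,0,0,0,0]}' 30
python3 - <<'E'
from h import *
np.set_printoptions(precision=1,suppress=True)
s=ctrl.sense();print(s['ee_pos'],s['orientation'],s['ft_force'],s['torque'])
save('wrist','w3.png')
E
```

```text
t: 4.95
ee_pos: [531.5, 199.9, 279.3]
orientation: [179.9, 0.0, 103.5]
ft_force: [0.1, 0.2, 0.9]
width: 94.0
grasp_force: 0.0
[531.5 199.9 279.3] [179.9   0.  103.5] [0.1 0.2 0.9] [-0.  -0.1  0. ]
```

View pics/w3.png

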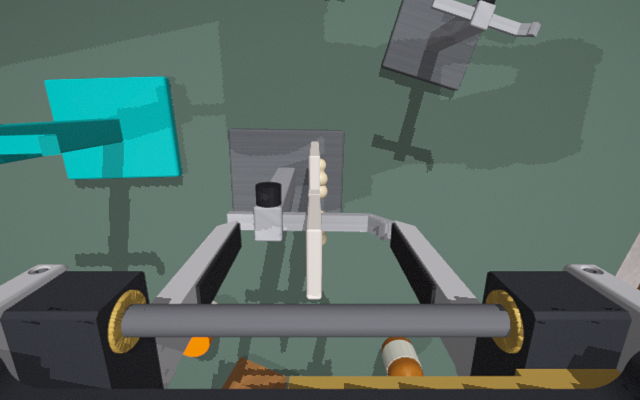

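```bash
python3 - <<'E'
from h import *
for r in(200,220,297): print(onz('wrist',(314.5,r),219.5))
g=cv2.cvtColor(cv2.imread('pics/w3.png'),6);print(g[190:250:2,316])
print(proj('wrist',(531.5,199.9,219.5)))
E
```

```text
[523.4930044  232.94487844 219.5       ]
[525.8758229  222.97353486 219.5       ]
[535.93068138 180.89712464 219.5       ]
[191 189 210 190 190 189 190 190 191 190 190 190 190 190 190 190 191 190
 190 190 237 221 220 220 220 220 220 220 219 220]
[314.71012352 263.66547306]
```

```bash
python3 -m creep '{"translation":[[0,0,0],[0,0,0],[0,0,0],[0,0,0],[0,0,0],[0,0,0],[0,0,0],[0,0,0],[0,0,0],[0,0,0]],"rot":[[0,0,0],[0,0,0],[0,0,0],[0,0,0],[0,0,0],[0,0,0],[0,0,0],[0,0,0],[0,0,0],[0,0,0]],"grip":[1,1,1,1,1,1,1,1,1,1]}' 30
```

```text
t: 6.0
ee_pos: [531.1, 199.9, 278.7]
orientation: [180.0, 0.0, 103.5]
ft_force: [-0.3, -0.7, -0.8]
width: 17.5
grasp_force: 0.0
```

```bash
cat > geo.py <<'E'
# 2D clearance of plaque bars vs hook, stand xz frame, bend at origin (top line)
import numpy as np
c,s=np.cos(np.radians(50)),np.sin(np.radians(50))
u=np.array([c,s]);n=np.array([-s,c])
top=[(-60,0),(0,0),tuple(13*u),tuple(13*u+3*n),tuple(18*u+3*n)]
m=np.tan(np.radians(25))*6
bot=[tuple(18*u-6*n),(m,-6),(-60,-6)]
poly=np.array(top+bot)
def dens(p,st=.3):
    o=[]
    for a,b in zip(p,np.roll(p,-1,0)):
        k=max(2,int(np.hypot(*(b-a))/st));o+=[a+(b-a)*t for t in np.linspace(0,1,k,endpoint=False)]
    return np.array(o)
D=dens(poly);D=D[D[:,0]>-59]
def clr(x,z,th):
    # eye centre (x,z), tilt th deg (lower edge out). signed clearance to top & bottom bar
    t=np.radians(th);X=np.array([np.cos(t),np.sin(t)]);Z=np.array([-np.sin(t),np.cos(t)])
    d=D-[x,z];a=d@X;b=d@Z
    def box(za,zb):
        dx=abs(a)-4;dz=abs(b-(za+zb)/2)-(zb-za)/2
        return np.where((dx>0)&(dz>0),np.hypot(dx,dz),np.maximum(dx,dz)).min()
    return box(6.75,71),box(-103.75,-6.75)
E
python3 - <<'E'
from geo import *
from scipy.ndimage import maximum_filter
# max-min clearance path search over x,z,th grid by widest path (heap)
import heapq
xs=np.arange(-12,32,1.);zs=np.arange(-8,30,.5);ts=np.arange(0,52,2.5)
G=np.array([[[min(clr(x,z,t)) for t in ts] for z in zs] for x in xs])
st=(0,int(np.argmin(abs(zs+3))),0)
best={st:G[st]};par={};h=[(-G[st],st)];goal=None
while h:
    w,p=heapq.heappop(h)
    if -w<best[p]:continue
    if xs[p[0]]>=30 or (zs[p[1]]>=29): goal=p;break
    for d in np.ndindex(3,3,3):
        q=tuple(np.array(p)+d-1)
        if min(q)<0 or any(q[i]>=G.shape[i] for i in range(3)):continue
        v=min(-w,G[q])
        if v>best.get(q,-9):best[q]=v;par[q]=p;heapq.heappush(h,(-v,q))
print('w',best[goal]);P=[goal]
while P[-1]!=st:P.append(par[P[-1]])
for p in P[::-1]:print(xs[p[0]],zs[p[1]],ts[p[2]],round(G[p],2))
for t in(35,40,45,50):
    for a in(0,2,4,6,9,13,16,20,24):
        r=[(round(min(clr(*(a*u+k*n),t)),2),k) for k in np.arange(-8,4,.25)];print(t,a,max(r),end=' | ')
    print()
print('upright',[(x,[round(v,1) for v in clr(x,-2.25,0)]) for x in(-4,-2,-1,0,1)])
E
```

```text
w 1.874644055989073
-12.0 -3.0 0.0 3.75
-11.0 -3.0 0.0 3.75
-10.0 -3.0 0.0 3.75
-9.0 -3.0 0.0 3.75
-8.0 -3.0 0.0 3.75
-7.0 -3.0 0.0 3.75
-6.0 -3.0 2.5 3.57
-5.0 -3.0 5.0 3.38
-4.0 -3.0 7.5 3.17
-4.0 -3.0 10.0 2.95
-3.0 -3.0 12.5 2.72
-2.0 -3.0 15.0 2.49
-1.0 -2.5 17.5 2.27
0.0 -2.5 20.0 2.24
0.0 -2.5 22.5 2.21
1.0 -2.0 25.0 2.36
2.0 -1.5 27.5 2.21
2.0 -1.5 30.0 2.35
3.0 -1.0 32.5 2.29
3.0 -1.0 35.0 2.24
3.0 -0.5 37.5 2.42
3.0 0.0 40.0 2.28
3.0 0.0 42.5 2.27
3.0 0.5 45.0 2.35
3.0 1.0 47.5 2.22
4.0 1.5 45.0 2.48
4.0 2.0 47.5 2.35
4.0 2.5 50.0 2.21
5.0 3.0 47.5 2.47
5.0 3.5 50.0 2.33
6.0 4.0 47.5 2.36
6.0 4.5 47.5 2.27
6.0 5.0 50.0 2.13
7.0 5.5 50.0 1.94
7.0 6.0 47.5 2.06
7.0 6.5 50.0 1.93
8.0 7.0 47.5 1.94
8.0 7.5 50.0 2.06
9.0 8.0 50.0 2.0
9.0 8.5 47.5 2.0
10.0 9.0 50.0 1.87
10.0 9.5 47.5 2.02
10.0 10.0 50.0 1.98
11.0 10.5 47.5 1.95
11.0 11.0 47.5 1.93
12.0 11.5 47.5 1.89
12.0 12.0 47.5 2.05
12.0 12.5 50.0 1.91
13.0 13.0 47.5 2.17
13.0 13.0 45.0 1.98
14.0 13.5 42.5 1.92
14.0 14.0 42.5 1.9
15.0 14.5 40.0 2.12
15.0 15.0 42.5 2.02
15.0 15.5 45.0 1.91
16.0 16.0 42.5 2.14
16.0 16.5 45.0 2.
[... 1614 characters left out ...]
loat64(2.13), np.float64(-1.75)) | 45 24 (np.float64(3.04), np.float64(-2.5)) | 
50 0 (np.float64(1.0), np.float64(-0.25)) | 50 2 (np.float64(2.0), np.float64(-1.25)) | 50 4 (np.float64(2.9), np.float64(-2.25)) | 50 6 (np.float64(3.25), np.float64(-2.5)) | 50 9 (np.float64(2.25), np.float64(-1.5)) | 50 13 (np.float64(2.25), np.float64(-1.5)) | 50 16 (np.float64(2.25), np.float64(-1.5)) | 50 20 (np.float64(2.25), np.float64(-1.5)) | 50 24 (np.float64(3.01), np.float64(-1.5)) | 
upright [(-4, [np.float64(2.9), np.float64(3.0)]), (-2, [np.float64(1.4), np.float64(3.0)]), (-1, [np.float64(0.6), np.float64(3.0)]), (0, [np.float64(-0.1), np.float64(3.0)]), (1, [np.float64(-0.6), np.float64(3.0)])]
```

```bash
python3 -m creep '{"translation":[[0,0,0],[0,0,0],[0,0,0],[0,0,0]],"rot":[[0,0,0],[0,0,0],[0,0,0],[0,0,0]],"grip":[1,1,1,1]}' 30
python3 -m creep '{"translation":[[0,0,1.5],[0,0,1.5],[0,0,1.5],[0,0,0],[0,0,0]],"rot":[[0,0,0],[0,0,0],[0,0,0],[0,0,0],[0,0,0]],"grip":[1,1,1,1,1]}'
python3 -m creep '{"translation":[[5.8,1.3,0],[5.8,1.3,0],[5.8,1.3,0],[5.8,1.3,0],[0,0,0],[0,0,0],[0,0,0]],"rot":[[0,0,0],[0,0,0],[0,0,0],[0,0,0],[0,0,0],[0,0,0],[0,0,0]],"grip":[1,1,1,1,1,1,1]}'
```

```text
t: 6.4
ee_pos: [531.0, 199.9, 278.7]
orientation: [-180.0, 0.0, 103.5]
ft_force: [-0.0, 0.2, 0.8]
width: 8.0
grasp_force: 30.0
t: 6.9
ee_pos: [531.1, 199.9, 283.2]
orientation: [180.0, 0.0, 103.5]
ft_force: [-0.6, 0.1, -2.2]
width: 7.7
grasp_force: 30.0
t: 7.6
ee_pos: [554.1, 205.1, 283.1]
orientation: [-180.0, -0.0, 103.5]
ft_force: [-0.1, 0.4, -2.6]
width: 7.7
grasp_force: 30.0
```

```bash
python3 -m creep '{"translation":[[1.95,0.45,0],[1.95,0.45,0],[1.95,0.45,0],[1.95,0.45,0],[0,0,0]],"rot":[[0,0,0],[0,0,0],[0,0,0],[0,0,0],[0,0,0]],"grip":[1,1,1,1,1]}'
python3 -m creep '{"translation":[[0.97,0.23,0],[0,0,0],[0.97,0.23,0],[0,0,0]],"rot":[[0,0,0],[0,0,0],[0,0,0],[0,0,0]],"grip":[1,1,1,1]}'
python3 -m creep '{"translation":[[0.97,0.23,0],[0,0,0]],"rot":[[0,0,0],[0,0,0]],"grip":[1,1]}'
```

```text
t: 8.1
ee_pos: [562.4, 207.0, 283.2]
orientation: [180.0, 0.0, 103.5]
ft_force: [0.1, -0.9, -2.9]
width: 7.8
grasp_force: 30.0
t: 8.5
ee_pos: [564.2, 207.4, 283.2]
orientation: [180.0, 0.0, 103.5]
ft_force: [0.4, 0.3, -2.8]
width: 7.8
grasp_force: 30.0
t: 8.7
ee_pos: [565.2, 207.6, 283.2]
orientation: [180.0, -0.0, 103.5]
ft_force: [0.2, -0.4, -2.4]
width: 7.9
grasp_force: 30.0
```

```bash
for i in 1; do python3 -m creep '{"translation":[[0.68,0.16,0],[0,0,0]],"rot":[[0,0,0],[0,0,0]],"grip":[1,1]}'; done
python3 -m creep '{"translation":[[0.68,0.16,0],[0,0,0]],"rot":[[0,0,0],[0,0,0]],"grip":[1,1]}'
python3 -m creep '{"translation":[[0.68,0.16,0],[0,0,0]],"rot":[[0,0,0],[0,0,0]],"grip":[1,1]}' | sed -n '2,4p'
```

```text
t: 8.9
ee_pos: [565.8, 207.8, 283.2]
orientation: [180.0, 0.0, 103.5]
ft_force: [-0.2, -0.6, -1.8]
width: 7.5
grasp_force: 30.0
t: 9.1
ee_pos: [566.5, 207.9, 283.2]
orientation: [180.0, -0.0, 103.5]
ft_force: [0.4, -0.8, -2.1]
width: 8.5
grasp_force: 30.0
ee_pos: [567.2, 208.1, 283.2]
orientation: [180.0, 0.0, 103.5]
ft_force: [0.2, 0.9, -2.4]
```

```bash
python3 -m creep '{"translation":[[0.68,0.16,0],[0,0,0]],"rot":[[0,0,0],[0,0,0]],"grip":[1,1]}' | sed -n '2,4p'
python3 -m creep '{"translation":[[0.68,0.16,0],[0,0,0]],"rot":[[0,0,0],[0,0,0]],"grip":[1,1]}' | sed -n '2,4p'
```

```text
ee_pos: [567.7, 208.2, 283.2]
orientation: [-180.0, -0.0, 103.5]
ft_force: [-0.4, -0.7, -2.1]
ee_pos: [568.0, 208.3, 283.1]
orientation: [-179.9, -0.0, 103.5]
ft_force: [-1.9, -1.6, -0.9]
```

```bash
python3 -m creep '{"translation":[[0.68,0.16,0],[0,0,0]],"rot":[[0,0,0],[0,0,0]],"grip":[1,1]}' | sed -n '2,4p'
```

```text
ee_pos: [568.3, 208.4, 283.0]
orientation: [-179.9, 0.0, 103.5]
ft_force: [-3.8, -0.8, -0.1]
```

```bash
cat > wp.py <<'E'
import numpy as np
from geo import clr
L=130.45
def tcp(w):
    x,z,t=w;r=np.radians(t);return np.array([x-L*np.sin(r),z+L*np.cos(r)])
def rows(W):
    for a,b in zip(W,W[1:]):
        d=tcp(b)-tcp(a);dt=b[2]-a[2]
        print(b,'tr',np.round([d[0]*.974,d[0]*.225,d[1]],2).tolist(),'rot',np.round([.225*dt,-.974*dt,0],2).tolist(),'clr',np.round(clr(*b),1))
E
python3 - <<'E'
from wp import *
rows([(1.1,-2.25,0),(-6,-2.75,0),(-5,-2.75,5),(-4,-2.75,10),(-2,-2.75,15),(0,-2.5,20),(1,-2,25),(2,-1.5,30),(3,-.75,35),(3.3,-.1,39),(3.5,.5,43)])
E
python3 -c "
from h import *;s=ctrl.sense();print(s['joint_pos'])"
```

```text
(-6, -2.75, 0) tr [-6.92, -1.6, -0.5] rot [0.0, -0.0, 0.0] clr [4.  3.5]
(-5, -2.75, 5) tr [-10.1, -2.33, -0.5] rot [1.12, -4.87, 0.0] clr [3.6 3.1]
(-4, -2.75, 10) tr [-10.02, -2.31, -1.49] rot [1.12, -4.87, 0.0] clr [3.2 2.7]
(-2, -2.75, 15) tr [-8.87, -2.05, -2.46] rot [1.12, -4.87, 0.0] clr [2.7 2.4]
(0, -2.5, 20) tr [-8.62, -1.99, -3.17] rot [1.12, -4.87, 0.0] clr [2.2 2.5]
(1, -2, 25) tr [-9.27, -2.14, -3.86] rot [1.12, -4.87, 0.0] clr [2.4 2.4]
(2, -1.5, 30) tr [-8.86, -2.05, -4.75] rot [1.12, -4.87, 0.0] clr [2.3 2.5]
(3, -0.75, 35) tr [-8.37, -1.93, -5.36] rot [1.12, -4.87, 0.0] clr [2.5 2.6]
(3.3, -0.1, 39) tr [-6.79, -1.57, -4.83] rot [0.9, -3.9, 0.0] clr [2.6 2.5]
(3.5, 0.5, 43) tr [-6.5, -1.5, -5.37] rot [0.9, -3.9, 0.0] clr [2.7 2.6]
[ 1.35525889e+01  1.90994167e+01  8.42023415e+01 -6.82043072e-04
  7.68322189e+01  2.47469971e-02]
```

```bash
python3 -m creep '{"translation":[[-6.92,-1.6,-0.5],[0,0,0],[-10.1,-2.33,-0.5],[0,0,0],[-10.02,-2.31,-1.49],[0,0,0],[-8.87,-2.05,-2.46],[0,0,0],[-8.62,-1.99,-3.17],[0,0,0],[0,0,0]],"rot":[[0,0,0],[0,0,0],[1.12,-4.87,0],[0,0,0],[1.12,-4.87,0],[0,0,0],[1.12,-4.87,0],[0,0,0],[1.12,-4.87,0],[0,0,0],[0,0,0]],"grip":[1,1,1,1,1,1,1,1,1,1,1]}'
```

```text
t: 11.0
ee_pos: [525.7, 198.5, 275.6]
orientation: [160.1, 0.2, 103.5]
ft_force: [-0.4, -0.2, -1.5]
width: 7.9
grasp_force: 30.0
```

```bash
python3 -m creep '{"translation":[[0,0,0],[-9.27,-2.14,-3.86],[0,0,0],[-8.86,-2.05,-4.75],[0,0,0],[0,0,0]],"rot":[[0,0,0],[1.12,-4.87,0],[0,0,0],[1.12,-4.87,0],[0,0,0],[0,0,0]],"grip":[1,1,1,1,1,1]}'
python3 -m creep '{"translation":[[0,0,0],[0,0,0]],"rot":[[0,0,0],[0,0,0]],"grip":[1,1]}'
```

```text
t: 11.6
ee_pos: [507.6, 194.3, 267.1]
orientation: [150.1, 0.3, 103.5]
ft_force: [0.2, -0.8, -1.8]
width: 7.7
grasp_force: 30.0
t: 11.8
ee_pos: [508.2, 194.4, 267.5]
orientation: [149.9, 0.3, 103.4]
ft_force: [-0.5, -0.6, -2.2]
width: 7.9
grasp_force: 30.0
```

```bash
cat > eye.py <<'E'
from h import *
from wp import *
from scipy.spatial.transform import Rotation as Ro
Xs=np.array([np.cos(np.radians(13)),np.sin(np.radians(13))])
def eye():
    s=ctrl.sense();R=Ro.from_euler('xyz',s['orientation'],degrees=True).as_matrix()
    e=s['ee_pos']+L*R[:,2]-np.array([567.7,208.2,283.2-L])
    th=np.degrees(np.arctan2(R[:2,2]@Xs,-R[2,2]))
    return np.array([e[:2]@Xs-.2,e[2]-2.25,th]),e[:2]@np.array([-Xs[1],Xs[0]]),s
if __name__=='__main__':
    w,lat,s=eye();print('eye',w.round(2),'lat',lat.round(2),'F',s['ft_force'].round(1),'M',s['torque'].round(2),'clr',np.round(clr(*w),1),'t',round(s['t'],2))
E
python3 eye.py
```

```text
eye [ 4.02 -0.4  30.06] lat -0.07 F [-0.5 -0.6 -2.2] M [-0.13  0.35 -0.02] clr [1.6 2.5] t 11.8
```

```bash
python3 - <<'E'
from wp import *
rows([(4.02,-.4,30.06),(4,0,35),(4,0.6,39),(4.2,1.3,43)])
E
```

```text
(4, 0, 35) tr [-9.25, -2.14, -5.65] rot [1.11, -4.81, 0.0] clr [2.4 2.6]
(4, 0.6, 39) tr [-7.08, -1.64, -4.88] rot [0.9, -3.9, 0.0] clr [3.2 2.5]
(4.2, 1.3, 43) tr [-6.5, -1.5, -5.27] rot [0.9, -3.9, 0.0] clr [3.5 2.6]
```

```bash
python3 -m creep '{"translation":[[-9.25,-2.14,-5.65],[0,0,0],[-7.08,-1.64,-4.88],[0,0,0],[-6.5,-1.5,-5.27],[0,0,0],[0,0,0],[0,0,0]],"rot":[[1.11,-4.81,0],[0,0,0],[0.9,-3.9,0],[0,0,0],[0.9,-3.9,0],[0,0,0],[0,0,0],[0,0,0]],"grip":[1,1,1,1,1,1,1,1]}'
python3 eye.py
```

```text
t: 12.6
ee_pos: [485.2, 189.1, 251.9]
orientation: [137.0, 0.4, 103.4]
ft_force: [0.9, -0.8, -2.4]
width: 7.6
grasp_force: 30.0
eye [ 4.08  1.45 42.98] lat -0.11 F [ 0.9 -0.8 -2.4] M [-0.18  0.57 -0.03] clr [3.7 2.4] t 12.6
```

```bash
python3 -m creep '{"translation":[[0.75,0.17,2.0],[1.25,0.29,1.53],[1.25,0.29,1.53],[1.25,0.29,1.53],[0,0,0],[0,0,0]],"rot":[[0,0,0],[0,0,0],[0,0,0],[0,0,0],[0,0,0],[0,0,0]],"grip":[1,1,1,1,1,1]}'
python3 eye.py
python3 -m creep '{"translation":[[1.25,0.29,1.53],[1.25,0.29,1.53],[0,0,0],[0,0,0]],"rot":[[0,0,0],[0,0,0],[0,0,0],[0,0,0]],"grip":[1,1,1,1]}'
python3 eye.py
```

```text
t: 13.2
ee_pos: [488.1, 189.9, 257.3]
orientation: [137.1, 0.4, 103.4]
ft_force: [-0.4, 0.4, -2.7]
width: 8.1
grasp_force: 30.0
eye [ 6.96  6.76 42.93] lat -0.03 F [-0.4  0.4 -2.7] M [-0.18  0.58 -0.04] clr [2.2 1.2] t 13.2
t: 13.6
ee_pos: [490.7, 190.4, 260.4]
orientation: [137.1, 0.4, 103.4]
ft_force: [-0.5, 0.2, -1.6]
width: 7.5
grasp_force: 30.0
eye [ 9.59  9.87 42.93] lat -0.04 F [-0.5  0.2 -1.6] M [-0.18  0.51 -0.06] clr [2.2 1.2] t 13.6
```

```bash
python3 -m creep '{"translation":[[1.55,0.36,1.27],[1.25,0.29,1.53],[0,0,0],[0,0,0]],"rot":[[0,0,0],[0,0,0],[0,0,0],[0,0,0]],"grip":[1,1,1,1]}' | grep ft
python3 eye.py
```

```text
ft_force: [-0.1, 0.4, -1.4]
eye [12.5  12.67 42.93] lat -0.03 F [-0.1  0.4 -1.4] M [-0.15  0.54 -0.03] clr [2.3 1.6] t 14.0
```

```bash
python3 -m creep '{"translation":[[1.25,0.29,1.53],[1.25,0.29,1.53],[0,0,0],[0,0,0]],"rot":[[0,0,0],[0,0,0],[0,0,0],[0,0,0]],"grip":[1,1,1,1]}' | grep ft
python3 eye.py
```

```text
ft_force: [0.4, -0.9, -2.7]
eye [15.07 15.75 42.94] lat -0.02 F [ 0.4 -0.9 -2.7] M [-0.14  0.55  0.03] clr [2.8 1.6] t 14.4
```

```bash
python3 -m creep '{"translation":[[1.25,0.29,1.53],[1.25,0.29,1.53],[0,0,0]],"rot":[[0,0,0],[0,0,0],[0,0,0]],"grip":[1,1,1]}' | grep ft
python3 -m creep '{"translation":[[1.25,0.29,1.53],[1.25,0.29,1.53],[0,0,0]],"rot":[[0,0,0],[0,0,0],[0,0,0]],"grip":[1,1,1]}' | grep ft
python3 eye.py
```

```text
ft_force: [-0.2, 0.5, -2.2]
ft_force: [-0.0, 0.9, -2.9]
eye [20.64 22.35 42.99] lat -0.02 F [-0.   0.9 -2.9] M [-0.18  0.53  0.07] clr [9.6 7.8] t 15.0
```

```bash
python3 -m creep '{"translation":[[3.75,0.87,4.6],[3.75,0.87,4.6],[7.5,1.7,9],[15,3.4,12],[15,3.4,12],[0,0,0]],"rot":[[0,0,0],[0,0,0],[0,0,0],[0,0,0],[0,0,0],[0,0,0]],"grip":[1,1,1,1,1,1]}'
python3 eye.py
python3 - <<'E'
from h import *
save('scene','s4.png',(180,80,480,280),2)
E
```

```text
t: 15.6
ee_pos: [549.5, 203.8, 318.6]
orientation: [136.6, 0.4, 103.4]
ft_force: [1.0, 1.7, -0.7]
width: 7.8
grasp_force: 30.0
eye [70.74 68.79 43.41] lat -0.21 F [ 1.   1.7 -0.7] M [-0.18  0.51 -0.  ] clr [77.  76.1] t 15.6
```

View pics/s4.png

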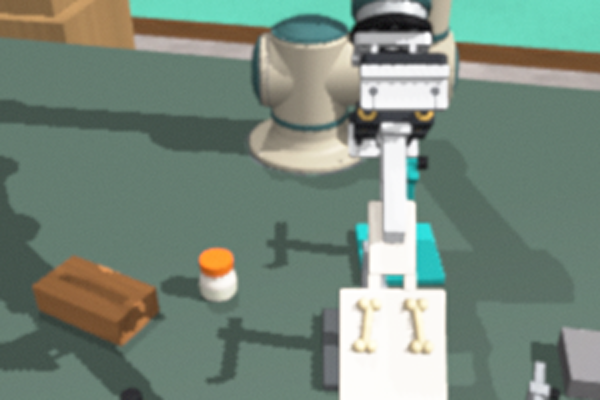

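```bash
python3 -m creep '{"translation":[[0,0,25],[0,0,35],[0,0,35],[0,0,20],[0,0,0]],"rot":[[0,0,0],[0,0,0],[0,0,0],[0,0,0],[0,0,0]],"grip":[1,1,1,1,1]}'
python3 -m creep '{"translation":[[-3.5,-15,0],[-3.5,-30,0],[-3.5,-35,0],[-3.5,-35,0],[-3.5,-35,0],[-3.5,-35,0],[-3.5,-35,0],[-3.5,-35,0],[-3.5,-35,0],[-3.5,-35,0],[-3.5,-25,0],[-3.5,-16,0]],"rot":[[-1.3,5.6,0],[-1.63,7.05,0],[-1.63,7.05,0],[-1.63,7.05,0],[-1.63,7.05,0],[-1.63,7.05,0],[-0.32,1.4,0],[0,0,-6.5],[0,0,-6.5],[0,0,-6.5],[0,0,-6.5],[0,0,-3]],"grip":[1,1,1,1,1,1,1,1,1,1,1,1]}'
python3 -m creep '{"translation":[[0,0,0],[0,0,0],[0,0,0]],"rot":[[0,0,0],[0,0,0],[0,0,0]],"grip":[1,1,1]}'
```

```text
t: 16.15
ee_pos: [546.3, 203.2, 433.3]
orientation: [136.7, 0.4, 103.4]
ft_force: [0.6, 0.6, -1.7]
width: 7.7
grasp_force: 30.0
t: 17.35
ee_pos: [503.3, -164.8, 426.9]
orientation: [-179.4, 0.0, 74.3]
ft_force: [0.3, -0.6, -2.3]
width: 7.6
grasp_force: 30.0
t: 17.65
ee_pos: [503.9, -161.9, 428.8]
orientation: [-179.5, -0.0, 74.6]
ft_force: [0.2, 0.5, -2.8]
width: 7.7
grasp_force: 30.0
```

```bash
python3 -m creep '{"translation":[[2,-0.3,-15],[2,-0.3,-35],[0,0,-35],[0,0,-30],[0,0,-15],[0,0,-4],[0,0,0],[0,0,0],[0,0,0]],"rot":[[-0.13,-0.48,0],[0,0,0],[0,0,0],[0,0,0],[0,0,0],[0,0,0],[0,0,0],[0,0,0],[0,0,0]],"grip":[1,1,1,1,1,1,1,1,1]}'
python3 - <<'E'
from h import *
a=ctrl.grab_frame('scene');b=ctrl.grab_frame('wrist')
A=cv2.resize(a[140:270,170:290],(480,520),interpolation=2)[:400]
A=cv2.resize(a[160:270,170:290],(436,400),interpolation=2)
B=cv2.resize(b[100:300,230:412],(364,400),interpolation=2)
cv2.imwrite('pics/s5.png',np.hstack([A,B])[:,:,::-1])
print(ctrl.sense()['ee_pos'])
E
```

```text
t: 18.55
ee_pos: [508.6, -163.6, 296.8]
orientation: [179.8, 0.1, 74.6]
ft_force: [1.1, 0.5, -1.8]
width: 8.0
grasp_force: 30.0
[ 508.32485615 -163.61797362  296.49402473]
```

View pics/s5.png

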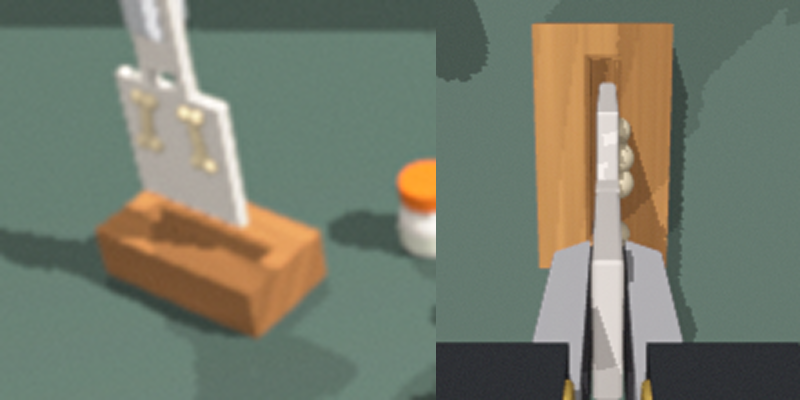

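```bash
python3 - <<'E'
from h import *
s=ctrl.sense();print(s['ee_pos'].round(1),s['orientation'].round(2))
im=ctrl.grab_frame('wrist')[:,:,::-1];hsv=cv2.cvtColor(im,cv2.COLOR_BGR2HSV);g=cv2.cvtColor(im,6)
ty=np.radians(s['orientation'][2]);T=np.array([np.sin(ty),-np.cos(ty)]);X=np.array([np.cos(ty),np.sin(ty)])
for r in(116,120,124,132,138,150,170,190,210):
    m=cv2.inRange(hsv[r:r+1],(5,90,100),(25,255,255))[0];c=np.where(m[250:360])[0]+250
    f=lambda c:[round(float((onz('wrist',(c,r+.5),40)[:2]-s['ee_pos'][:2])@v),1) for v in(T,X)]
    L,R=f(c.min()),f(c.max()+1);print(r,L,R,'mid',(L[0]+R[0])/2)
for r in(128,131,134,137): print(r,[(c,int(g[r,c])) for c in range(300,326)])
E
```

```text
[ 508.3 -163.6  296.5] [1.7983e+02 5.0000e-02 7.4550e+01]
116 [-39.5, 66.7] [36.2, 66.6] mid -1.6499999999999986
120 [-39.6, 62.5] [36.4, 62.5] mid -1.6000000000000014
124 [-38.7, 58.3] [36.5, 58.3] mid -1.1000000000000014
132 [-38.9, 49.9] [35.6, 49.8] mid -1.6499999999999986
138 [-39.2, 43.5] [35.8, 43.4] mid -1.7000000000000028
150 [-39.6, 30.4] [36.2, 30.3] mid -1.6999999999999993
170 [-39.2, 8.1] [36.8, 8.0] mid -1.2000000000000028
190 [-38.8, -15.1] [36.3, -15.2] mid -1.25
210 [-39.5, -39.1] [35.8, -39.2] mid -1.8500000000000014
128 [(300, 158), (301, 160), (302, 161), (303, 154), (304, 128), (305, 116), (306, 116), (307, 120), (308, 126), (309, 127), (310, 127), (311, 128), (312, 129), (313, 129), (314, 128), (315, 131), (316, 133), (317, 132), (318, 134), (319, 134), (320, 131), (321, 127), (322, 124), (323, 126), (324, 127), (325, 126)]
131 [(300, 158), (301, 160), (302, 161), (303, 155), (304, 134), (305, 117), (306, 111), (307, 92), (308, 100), (309, 100), (310, 99), (311, 98), (312, 98), (313, 93), (314, 93), (315, 102), (316, 114), (317, 116), (318, 123), (319, 113), (320, 131), (321, 114), (322, 114), (323, 125), (324, 127), (325, 126)]
134 [(300, 161), (301, 161), (302, 162), (303, 156), (304, 135), (305, 115), (306, 110), (307, 93), (308, 100), (309, 101), (310, 97), (311, 97), (312, 97), (313, 95), (314, 95), (315, 98), (316, 114), (317, 119), (318, 122), (319, 110), (320, 119), (321, 111), (322, 115), (323, 122), (324, 126), (325, 126)]
137 [(300, 161), (301, 161), (302, 161), (303, 155), (304, 134), (305, 114), (306, 113), (307, 92), (308, 100), (309, 98), (310, 99), (311, 97), (312, 96), (313, 94), (314, 97), (315, 111), (316, 114), (317, 118), (318, 122), (319, 109), (320, 117), (321, 111), (322, 112), (323, 125), (324, 125), (325, 125)]
```

```bash
python3 -m creep '{"translation":[[-1.45,0.4,0],[0,0.2,-8],[0,0,-8],[0,0,-6],[0,0,-4],[0,0,-4],[0,0,0],[0,0,0]],"rot":[[0,0,0],[0,0,0],[0,0,0],[0,0,0],[0,0,0],[0,0,0],[0,0,0],[0,0,0]],"grip":[1,1,1,1,1,1,1,1]}'
python3 -c "
from h import *;print(ctrl.sense()['torque'])"
```

```text
t: 19.5
ee_pos: [506.6, -163.0, 265.5]
orientation: [179.9, 0.0, 74.5]
ft_force: [-0.1, 0.2, -2.1]
width: 7.9
grasp_force: 30.0
[ 0.01553895 -0.01684402 -0.01333637]
```

Edge is about 9 mm into the slot, with no contact force. Continuing down.

```bash
python3 -m creep '{"translation":[[0,0,-4],[0,0,-4],[0,0,-4],[0,0,-3],[0,0,-2],[0,0,0],[0,0,0]],"rot":[[0,0,0],[0,0,0],[0,0,0],[0,0,0],[0,0,0],[0,0,0],[0,0,0]],"grip":[1,1,1,1,1,1,1]}'
python3 -m creep '{"translation":[[0,0,-1],[0,0,0],[0,0,-1],[0,0,0]],"rot":[[0,0,0],[0,0,0],[0,0,0],[0,0,0]],"grip":[1,1,1,1]}'
```

```text
t: 20.2
ee_pos: [506.5, -163.0, 248.5]
orientation: [179.9, 0.0, 74.5]
ft_force: [-0.1, -0.1, -2.4]
width: 7.6
grasp_force: 30.0
t: 20.6
ee_pos: [506.4, -162.9, 246.4]
orientation: [179.9, 0.0, 74.5]
ft_force: [-0.3, -1.1, -2.2]
width: 7.8
grasp_force: 30.0
```

```bash
python3 -m creep '{"translation":[[0,0,-0.8],[0,0,0],[0,0,-0.8],[0,0,0]],"rot":[[0,0,0],[0,0,0],[0,0,0],[0,0,0]],"grip":[1,1,1,1]}'
python3 -m creep '{"translation":[[0,0,-0.6],[0,0,0]],"rot":[[0,0,0],[0,0,0]],"grip":[1,1]}'
```

```text
t: 21.0
ee_pos: [506.4, -162.9, 244.8]
orientation: [179.9, 0.0, 74.5]
ft_force: [-0.2, -0.6, -1.7]
width: 7.7
grasp_force: 30.0
t: 21.2
ee_pos: [506.5, -162.9, 244.3]
orientation: [179.9, 0.0, 74.5]
ft_force: [-0.1, 0.3, -2.5]
width: 7.6
grasp_force: 30.0
```

```bash
python3 -m creep '{"translation":[[0,0,-0.6],[0,0,0]],"rot":[[0,0,0],[0,0,0]],"grip":[1,1]}'
```

```text
t: 21.4
ee_pos: [506.5, -163.0, 244.2]
orientation: [179.9, 0.0, 74.5]
ft_force: [-0.8, -0.6, 3.0]
width: 7.7
grasp_force: 30.0
```

```bash
python3 -m creep '{"translation":[[0,0,0.2],[0,0,0],[0,0,0]],"rot":[[0,0,0],[0,0,0],[0,0,0]],"grip":[1,1,1]}' 3
python3 -m creep '{"translation":[[0,0,0],[0,0,0],[0,0,0],[0,0,0],[0,0,0]],"rot":[[0,0,0],[0,0,0],[0,0,0],[0,0,0],[0,0,0]],"grip":[0.88,0.85,0.8,0.75,0.7]}'
python3 - <<'E'
from h import *
a=ctrl.grab_frame('scene');b=ctrl.grab_frame('wrist')
A=cv2.resize(a[130:270,170:290],(343,400),interpolation=2)
B=cv2.resize(b[100:320,205:425],(400,400),interpolation=2)
cv2.imwrite('pics/s6.png',np.hstack([A,B])[:,:,::-1])
E
```

```text
t: 21.7
ee_pos: [506.6, -163.1, 244.2]
orientation: [179.9, 0.1, 74.5]
ft_force: [-0.9, -0.8, 2.3]
width: 8.1
grasp_force: 3.0
t: 22.2
ee_pos: [506.5, -162.9, 243.8]
orientation: [179.9, 0.0, 74.5]
ft_force: [0.1, -0.0, 0.2]
width: 27.0
grasp_force: 0.0
```

View pics/s6.png

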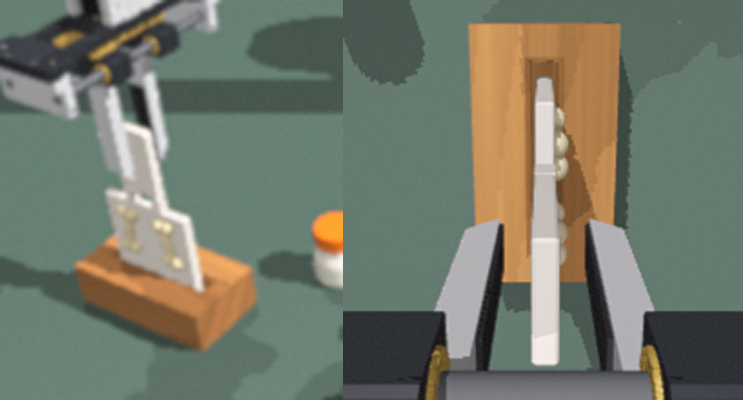

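```bash
python3 -m creep '{"translation":[[0,0,0],[0,0,5],[0,0,15],[0,0,25],[0,0,30],[0,0,30],[0,0,30],[0,0,15],[0,0,0],[0,0,0],[0,0,0]],"rot":[[0,0,0],[0,0,0],[0,0,0],[0,0,0],[0,0,0],[0,0,0],[0,0,0],[0,0,0],[0,0,0],[0,0,0],[0,0,0]],"grip":[0.6,0.6,0.6,0.6,0.6,0.6,0.6,0.6,0.6,0.6,0.6]}'
python3 - <<'E'
from h import *
a=ctrl.grab_frame('scene');b=ctrl.grab_frame('top')
cv2.imwrite('pics/s7.png',np.hstack([cv2.resize(a[130:330,170:500],(495,300),interpolation=2),cv2.resize(b[110:310,230:430],(300,300),interpolation=2)])[:,:,::-1])
E
```

```text
t: 23.4
ee_pos: [506.0, -162.7, 392.6]
orientation: [-179.9, 0.0, 74.5]
ft_force: [-0.4, -0.6, 0.3]
width: 37.5
grasp_force: 0.0
```

View pics/s7.png

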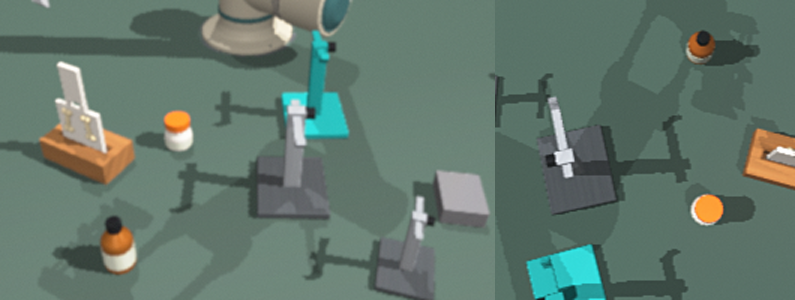

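The plaque stands upright and fully down in the block, at about (80,120) in the crop. The hook is empty, and the bottle, jar and slide box have not moved.

```bash
python3 -c "
from station import ctrl;print(ctrl.finish_job())"
```

```text
the job is handed in; nothing more can be done
None
```

The plaque is off the hook and stands upright in the block's slot, fully down and let go; the highest force I read at the hook was about 4 N, the bottle, jar and slide box look unmoved in the last pictures, and I handed the job in at about 23.5 s.

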